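# Shut the ice chest and latch it

### The arm

A 6-joint arm with a two-finger parallel gripper is mounted at the origin on the work surface. World frame = base frame: x ahead of the robot, y to its left, z up, the work surface at z = 0. Lengths are in m, angles in rad, forces in N, time in s.
With the tool pointing down it reaches from about 0.275 to 0.85 m from the base axis. Payload 19 kg.
Tool frame: the origin (TCP) lies on the centre line of the jaws, within the pads' length; the fingertips stand 22 mm ahead of it and the grasp point (between the pads) lies 3 mm ahead of it; z points along the fingers, y is the line along which they close (so a half turn about z gives the same grasp; the last joint's range is limited). The gripper opens to 85 mm and grips with 20 to 120 N. Pads are 22 mm wide; open, the fingers measure 114 mm over their backs; the gripper's body (76 mm by 85 mm) begins 54 mm behind the grasp point. The pads swing forward as they close: fully open they stand 13 mm farther back than shut.
Start: joints at [1.019, 0.15, 1.437, -0, 1.554, -0.134], TCP at [0.233, 0.526, 0.253] pointing down, gripper open.
Joint ranges: [-2.8, 2.8], [-0.68, 2.1], [0.12, 2.68], [-1.39, 4.53], [0.16, 2.79], [-2.81, 2.81]. Speed limits (rad/s): [1.89, 1.89, 2.22, 3.01, 3.01, 3.01].

### API

Orientations are given as [roll, pitch, yaw] about the fixed x, y, z axes, in that order (R = Rz(yaw) Ry(pitch) Rx(roll)).
In Python, from plant import r gives the robot as it stands.
- The arm moves only by the tool step_arm, never from a script. Its argument "rows" is a list of rows, each a list of 3 entries, a list of its own where there are three numbers: the turn, a rotation vector about the tool's x, y, z in degrees, then the shift along the tool's x, y, z in m, then the opening, from 0 (shut) to 1 (fully open). In form: [[[wx, wy, wz], [tx, ty, tz], hand], ...]. A call has 1 to 20 rows; each row is the pose to reach, as a shift and turn from the pose commanded when the call began, along the tool's axes at that moment; what a row does not reach only later rows make up. A row lasts 1/12 s, in which the tool goes at most 41.7 mm and 7.16 degrees, less where a joint would pass 70% of its speed; a pose out of reach is approached as far as the arm can. A call with a gripper value outside its range is refused whole. The fingers move at their own pace and stop on an object; "newtons" is the grip in N (left out, the last holds). Time passes only in rows, so rows that repeat a pose let the fingers close. It gives the time, the measured TCP pose, the force, the opening and the grip force at its end, in the units of the state.
- r.get_obs(): the state, without advancing time (a new reading comes with each control period).
- r.grab_frame(name): name is "scene" or "top" or "wrist"; returns the picture (400x640x3 uint8, blue, green, red); there is no depth.
- r.camera_model(name): a dict with "camera_matrix" (3x3 intrinsics, pixels), "T" (4x4, takes a point from camera to world coordinates). Camera axes: x right, y up, looking along -z (the intrinsics and any distortion apply to the point x, -y, -z); pixel columns grow to the right and rows downward; lengths in m; the calibration is good to about 2 mm. A picture is of the moment at which its call begins: read the wrist's pose just before it. camera_model takes no time and is no camera call; for the wrist camera it gives the pose at the moment of the call.
- r.finish_job(): hands the job in; it is judged then, once.
The state is a dict: "clock": time; "joint_positions": joint angles; "joint_vel": joint speeds; "joint_efforts": joint torques, N m; "position": TCP position; "tcp_rot": TCP orientation; "ft_force": force on the tool from outside, world axes, zero at the start; "moment": the same for the moment, N m; "finger_gap": finger opening in m; "gripper_force": force on a finger pad.
Only numpy, scipy, OpenCV 4.12 (cv2) and the standard library are available. Lean on these libraries where they do the work, as an engineer would, in place of code of your own. Each camera call takes 0.05 s, during which the arm holds its last target. There are 200 camera calls.

### The job

Shut the lid of the blue ice chest, then push its brass latch handle round clockwise, inward across the lid, until it climbs over the wedge and drops into the notch behind it. Leave the glasses, bottles and other things on the counter standing where they are.

Things in the scene. Friction and masses are not known exactly. Their poses are not given: they have to be found in the camera images.
- chest: The dark blue ice chest, fixed to the counter: 220 x 300 mm, 150 mm high to the rim, 180 mm to the top of the shut lid. Origin: centre of the underside, on the counter. Its x axis points from the front (latch) side to the back (hinge) side, y along the long side, z up. End handles reach to 177 mm either side along y.
- lid (a joint): Lid angle: 0 = shut on the rim, positive = open (starts at about 0.35 to 0.6). Hinge line parallel to the chest's y axis at x = +110 mm, z = 150 mm in the chest frame. The lid is a slab 224 x 304 mm, 30 mm thick; stiff hinges hold it at any angle, and 3 to 6 N straight down near its free edge closes it.
- lid_edge (a point): Point on the lid's top face, mid-width, 5 mm in from the free (front) edge. When the lid is shut it lies at x = -105, y = 0, z = 180 mm in the chest frame.
- latch_pivot (a point): On the latch's fixed vertical pivot axis, at x = -128, y = 0, z = 200 mm in the chest frame, on a brass bracket outside the front wall. The latch hub round it is 27 mm wide and reaches to z = 220 mm (higher when lifted).
- latch (a joint): Angle of the brass latch handle about the vertical pivot: 0 = handle along the chest's +y axis, parallel to the front edge; positive = clockwise seen from above, inward over the lid; at 1.57 it points along the chest's +x axis, straight in across the shut lid, and its nose lies in the notch. Starts parked clear of the lid, between -0.5 and -0.1. Turns freely (stays where left) except on the wedge.
- latch_lift (a joint): Height of the spring-loaded handle on its post, m: 0 = lowest, 0.017 at most. Pressed down with 7 to 9 N. The nose under the arm, 50 mm from the pivot, meets the brass ramp on the shut lid at an angle of about 0.6, climbs to a lift of 0.008 at 1.2 to 1.45, then drops into the notch and rests at 1.52 to 1.61, lift 0.001 to 0.002; a stop lies behind. Pushing the knob up the ramp takes 3 to 6 N.
- latch_knob (a point): Centre of the upright brass knob at the end of the handle, 98 mm from the pivot axis: 21 mm in diameter, 36 mm tall, from 200 to 236 mm above the counter when the lift is 0. Nothing on the shut lid is higher than 192 mm apart from the handle and its hub.
- shaker: Loose bystander: steel cocktail shaker, 84 mm wide, 208 mm tall. Origin at the centre of its underside.
- tonic: Loose bystander: green glass bottle with a paper label, 62 mm wide, 200 mm tall. Origin at the centre of its underside.
- bucket: Loose bystander: open steel ice bucket, 140 mm wide, 130 mm tall. Origin at the centre of its underside.
- olives: Loose bystander: amber glass jar with a white lid, 68 mm wide, 95 mm tall. Origin at the centre of its underside.
- tumbler_a: Loose bystander: glass tumbler, 76 mm wide, 90 mm tall. Origin at the centre of its underside.
- tumbler_b: Loose bystander: second glass tumbler, the same. Origin at the centre of its underside.
- scoop: Loose bystander: steel ice scoop lying flat, about 175 mm long, 56 mm wide, 30 mm high. Origin at the centre of its underside (below the handle's root).

How it is judged:
On the way, in this order (a step that is already met when the one before it is completed fails the run):
1. the lid is shut while the handle is still clear of the wedge (value of joint lid below 0.025 rad and value of joint latch below 0.45 rad), for 0.1 s.
2. with the lid shut, the handle rides up the wedge (value of joint lid below 0.025 rad and value of joint latch_lift above 0.0055 m and value of joint latch above 0.8 rad), for 0.04 s.
At the end, for the whole second after the job is handed in: The lid is shut (within 0.025 rad), the handle points straight in across it (1.48 to 1.68 rad), has dropped into the notch (lift under 4.5 mm) and is at rest (value of joint lid below 0.025 rad and value of joint latch between 1.48 and 1.68 rad and value of joint latch_lift below 0.0045 m and velocity of joint latch between -0.1 and 0.1 rad/s); the robot touches nothing.
It fails at once if one of the loose things on the counter is pushed more than 30 mm (distance of any of shaker, tonic, bucket, olives, tumbler_a, tumbler_b, scoop from where it was at the start of the episode above 0.03 m).
It fails at once if one of the loose things is tipped over (angle between any of shaker, tonic, bucket, olives, tumbler_a, tumbler_b, scoop's own z axis and vertical above 0.35 rad).
It also fails if it takes over 45 s, if anything falls off the work surface, if the arm or the gripper's body presses on something with over 40 N, if the wrist force passes 120 N, or if a joint passes its speed limit or range.

## Working session

There is one attempt and no reset: what is moved stays moved. The work goes in short steps, Python scripts to look and compute and a tool call to move; the robot and the scene stay as the last step left them, time stands still between calls to the robot, and variables do not carry over. Pictures are saved under pics/ and viewed, at most 10 in all, crops included, and the job is handed in when it is done.

Besides the shell and the picture viewer there is one more tool, called after "Emit:" as name([rows], argument=value, ...), one row to a line, values as JSON. step_arm: Moves the arm, as the interface text tells. Its arguments: {"type":"object","properties":{"rows":{"type":"array","items":{"type":"array"}},"newtons":{"type":"number"}},"required":["rows"]}

```bash
mkdir -p pics; python3 - <<'E'
from plant import r
import cv2,numpy as np
for n in("scene","top"):
    f=r.grab_frame(n);cv2.imwrite(f"pics/{n}0.png",f)
    m=r.camera_model(n);print(n,m["camera_matrix"],np.round(m["T"],4),[k for k in m])
o=r.get_obs();print(o)
E
```

```text
scene [[366.24540006   0.         317.98037847]
 [  0.         366.24540006 202.11276456]
 [  0.           0.           1.        ]] [[ 0.8266 -0.4981  0.262   0.836 ]
 [ 0.5628  0.7328 -0.3825 -0.4001]
 [-0.0015  0.4637  0.886   1.0421]
 [ 0.      0.      0.      1.    ]] ['camera_matrix', 'T']
top [[380.98965263   0.         318.26002975]
 [  0.         380.98965263 202.86617347]
 [  0.           0.           1.        ]] [[ 0.0241  0.9985 -0.0501  0.4992]
 [-0.9997  0.0236 -0.0106 -0.0496]
 [-0.0094  0.0503  0.9987  1.4659]
 [ 0.      0.      0.      1.    ]] ['camera_matrix', 'T']
{'clock': 0.1, 'joint_positions': array([ 1.01901433e+00,  1.50924432e-01,  1.43793371e+00, -7.77070970e-06,
        1.55382866e+00, -1.34003036e-01]), 'joint_vel': array([-0.00078201, -0.00180421, -0.00210483, -0.00054291, -0.00095231,
        0.00051233]), 'joint_efforts': array([ 4.64497090e-03, -7.14384270e+01, -5.71797037e+01,  1.65374649e-05,
        6.99898257e-03, -2.44975053e-05]), 'position': array([0.23321213, 0.52536484, 0.25275897]), 'tcp_rot': array([-3.14050728e+00, -1.38479976e-04,  2.72381375e+00]), 'ft_force': array([ 0.22227482,  0.73265307, -0.6576664 ]), 'moment': array([-0.03053185,  0.0055166 ,  0.02557258]), 'gripper_force': 0.0, 'finger_gap': 0.08566596328637212}
```

View pics/scene0.png

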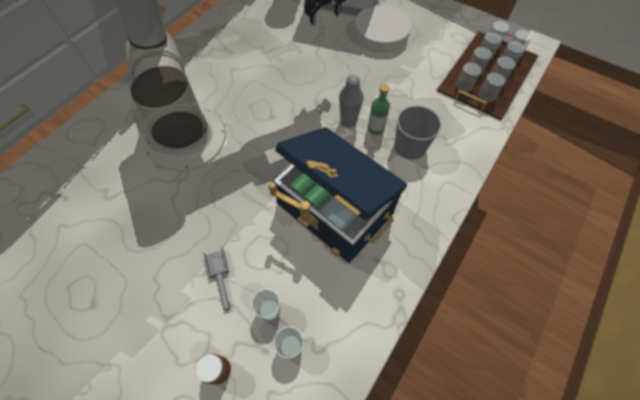

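View pics/top0.png

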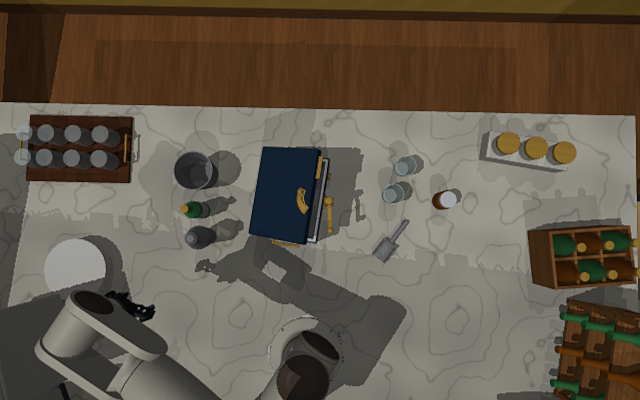

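```bash
python3 - <<'E'
import cv2
a=cv2.imread("pics/scene0.png")[120:265,250:420];b=cv2.imread("pics/top0.png")[140:255,235:365]
cv2.imwrite("pics/c1.png",cv2.resize(a,None,fx=4,fy=4,interpolation=cv2.INTER_CUBIC))
cv2.imwrite("pics/c2.png",cv2.resize(b,None,fx=5,fy=5,interpolation=cv2.INTER_CUBIC))
E
```

```text
(no output)
```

View pics/c1.png

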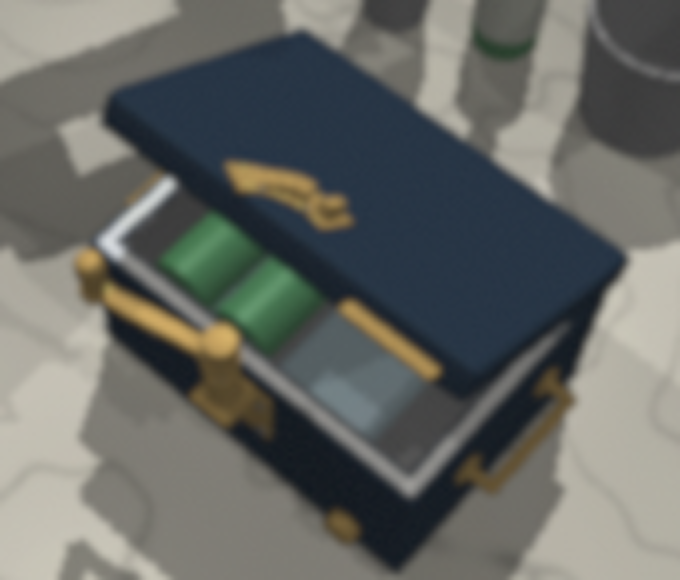

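View pics/c2.png

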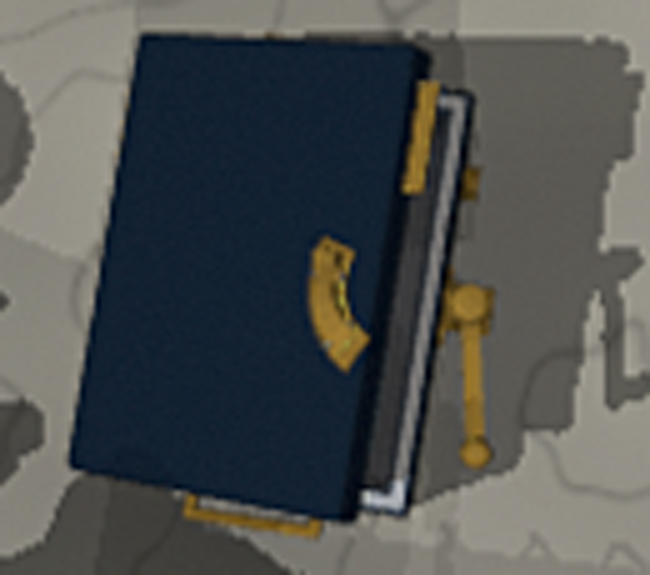

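```bash
cat > h.py <<'E'
import numpy as np
from plant import r
def proj(n,P):
    m=r.camera_model(n);T=np.array(m["T"]);K=np.array(m["camera_matrix"])
    c=(np.atleast_2d(P)-T[:3,3])@T[:3,:3]; c=c*[1,-1,-1]
    q=c@K.T; return q[:,:2]/q[:,2:]
def ray(n,uv,z):
    m=r.camera_model(n);T=np.array(m["T"]);K=np.array(m["camera_matrix"])
    d=T[:3,:3]@(np.linalg.inv(K)@[uv[0],uv[1],1]*[1,-1,-1]); return T[:3,3]+d*(z-T[2,3])/d[2]
def chest(p,L):
    c,s=np.cos(p[2]),np.sin(p[2]); return np.array([p[0]+c*L[0]-s*L[1],p[1]+s*L[0]+c*L[1],L[2]])
E
python3 - <<'E'
from h import *
from scipy.optimize import least_squares
S=lambda u,v:((u+.5)/4-.5+250,(v+.5)/4-.5+120)
Tp=lambda u,v:((u+.5)/5-.5+235,(v+.5)/5-.5+140)
def lid(a,x,y,z): # x rel hinge (neg), z rel hinge
    return [.11+x*np.cos(a)+z*np.sin(a),y,.15-x*np.sin(a)+z*np.cos(a)]
def pts(p):
    a,l=p[3],p[4]; kn=[-.128+.098*np.sin(l),.098*np.cos(l)]
    return [("scene",S(221,337),[-.128,0,.22]),("scene",S(90,256),kn+[.236]),("top",Tp(470,302),[-.128,0,.22]),("top",Tp(475,450),kn+[.236]),
    ("top",Tp(406,515),[-.11,.15,.15]),("top",Tp(472,92),[-.11,-.15,.15]),("scene",S(410,497),[-.11,-.15,.15]),("scene",S(97,243),[-.11,.15,.15]),
    ("scene",S(110,95),lid(a,-.22,.152,.03)),("scene",S(300,32),lid(a,.004,.152,.03)),("scene",S(625,258),lid(a,.004,-.152,.03)),("top",Tp(418,45),lid(a,-.22,-.152,.03)),
    ("top",Tp(138,35),lid(a,.004,-.152,.03)),("top",Tp(72,467),lid(a,.004,.152,.03))]
f=lambda p:np.concatenate([proj(n,chest(p,L))[0]-uv for n,uv,L in pts(p)])
s=least_squares(f,[.5,.05,1.5,.5,-.3],loss="soft_l1");print(s.x);print(np.round(f(s.x).reshape(-1,2),2))
p=s.x
for L in ([-.128,0,.2],[-.128+.098*np.sin(p[4]),.098*np.cos(p[4]),.236],[-.105,0,.18],lid(p[3],-.215,0,.03),lid(p[3],-.215,.1,.03),lid(p[3],-.215,-.1,.03)):print(np.round(chest(p,L),4))
E
```

```text
[ 0.58730489  0.05660286  1.43651464  0.49701926 -0.17859913]
[[ 0.07  1.04]
 [ 0.26  0.48]
 [ 0.05  0.52]
 [-0.21  1.02]
 [ 0.49  1.24]
 [ 0.92  0.32]
 [ 1.02  3.31]
 [-2.54  0.2 ]
 [-0.82  0.08]
 [ 1.71 -2.26]
 [ 3.62 -0.44]
 [-0.18  0.07]
 [-0.64 -0.82]
 [-2.25  0.68]]
[ 0.5702 -0.0702  0.2   ]
[ 0.4723 -0.0746  0.236 ]
[ 0.5732 -0.0475  0.18  ]
[ 0.5786 -0.0075  0.2789]
[0.4795 0.0059 0.2789]
[ 0.6777 -0.0209  0.2789]
```

Emit:
step_arm([
  [[0,0,0],[0,0,-0.04],0],
  [[0,0,0],[0,0,-0.08],0],
  [[0,0,-5],[-0.03,-0.015,-0.08],0],
  [[0,0,-10],[-0.06,-0.03,-0.08],0],
  [[0,0,-15],[-0.093,-0.048,-0.08],0],
  [[0,0,-20],[-0.126,-0.065,-0.08],0],
  [[0,0,-26.5],[-0.16,-0.083,-0.08],0],
  [[0,0,-26.5],[-0.196,-0.102,-0.08],0],
  [[0,0,-26.5],[-0.232,-0.12,-0.08],0],
  [[0,0,-26.5],[-0.268,-0.14,-0.08],0],
  [[0,0,-26.5],[-0.304,-0.158,-0.08],0],
  [[0,0,-26.5],[-0.34,-0.177,-0.08],0],
  [[0,0,-26.5],[-0.376,-0.196,-0.08],0],
  [[0,0,-26.5],[-0.412,-0.214,-0.08],0],
  [[0,0,-26.5],[-0.448,-0.233,-0.08],0],
  [[0,0,-26.5],[-0.484,-0.252,-0.08],0],
  [[0,0,-26.5],[-0.52,-0.27,-0.08],0],
  [[0,0,-26.5],[-0.556,-0.289,-0.08],0],
  [[0,0,-26.5],[-0.594,-0.308,-0.08],0],
  [[0,0,-26.5],[-0.594,-0.308,-0.08],0],
])

```text
clock: 1.77
position: [0.6541, -0.0026, 0.3307]
tcp_rot: [-3.141, -0.003, -3.101]
ft_force: [-1.7, 0.3, -0.6]
finger_gap: -0.0
gripper_force: 0.0
```

Emit:
step_arm([
  [[0,0,0],[0,0,0.015],0],
  [[0,0,0],[0,0,0.025],0],
  [[0,0,0],[0,0,0.032],0],
  [[0,0,0],[0,0,0.039],0],
  [[0,0,0],[0,0,0.046],0],
  [[0,0,0],[0,0,0.053],0],
  [[0,0,0],[0,0,0.06],0],
  [[0,0,0],[0,0,0.067],0],
  [[0,0,0],[0,0,0.074],0],
  [[0,0,0],[0,0,0.081],0],
  [[0,0,0],[0,0,0.088],0],
  [[0,0,0],[0,0,0.095],0],
  [[0,0,0],[0,0,0.102],0],
  [[0,0,0],[0,0,0.109],0],
  [[0,0,0],[0,0,0.115],0],
  [[0,0,0],[0,0,0.12],0],
  [[0,0,0],[0,0,0.124],0],
])

```text
clock: 3.18
position: [0.6511, 0.0032, 0.2095]
tcp_rot: [-3.141, 0.001, -3.096]
ft_force: [-0.6, -2.7, 4.9]
finger_gap: 0.0
gripper_force: 2.5
```

Emit:
step_arm([
  [[0,0,0],[0,0,0.002],0],
  [[0,0,0],[0,0,0.004],0],
  [[0,0,0],[0,0,0.005],0],
  [[0,0,0],[0,0,0.005],0],
])

```text
clock: 3.52
position: [0.6512, 0.003, 0.2043]
tcp_rot: [-3.141, -0.0, -3.097]
ft_force: [0.6, -0.7, 1.3]
finger_gap: -0.0003
gripper_force: 0.7
```

Emit:
step_arm([
  [[0,0,0],[0,0,0.001],0],
  [[0,0,0],[0,0,0.002],0],
  [[0,0,0],[0,0,0.003],0],
  [[0,0,0],[0,0,0.003],0],
])

```text
clock: 3.85
position: [0.6513, 0.0029, 0.202]
tcp_rot: [-3.141, 0.001, -3.097]
ft_force: [-3.0, -3.3, 9.7]
finger_gap: 0.0
gripper_force: 5.2
```

Emit:
step_arm([
  [[0,0,0],[0,0,0.001],0],
  [[0,0,0],[0,0,0.001],0],
  [[0,0,0],[0,0,0.001],0],
])

```text
clock: 4.1
position: [0.6513, 0.0029, 0.2019]
tcp_rot: [-3.141, 0.001, -3.097]
ft_force: [-6.8, -2.2, 18.8]
finger_gap: 0.0
gripper_force: 9.4
```

Emit:
step_arm([
  [[0,0,0],[0,0,-0.03],0],
  [[0,0,0],[0,0,-0.07],0.25],
  [[0,0,0],[0,0,-0.1],0.47],
  [[0,0,0],[0,0,-0.1],0.47],
  [[0,0,0],[0,0,-0.1],0.47],
])

```text
clock: 4.52
position: [0.6517, 0.0033, 0.3018]
tcp_rot: [3.142, 0.003, -3.097]
ft_force: [0.2, 0.5, -0.7]
finger_gap: 0.0402
gripper_force: 0.0
```

```bash
python3 - <<'E'
from h import *
import cv2
f=r.grab_frame("scene")[110:260,250:450];cv2.imwrite("pics/s1.png",cv2.resize(f,None,fx=4,fy=4,interpolation=cv2.INTER_CUBIC))
o=r.get_obs();print(o["position"],o["tcp_rot"],o["finger_gap"])
p=[.5873,.0566,1.4365]
l=-.1786
for L in ([-.128,0,.22],[-.128+.098*np.sin(l),.098*np.cos(l),.236]): print((proj("scene",chest(p,L))[0]-[250,110])*4)
E
```

```text
[0.65128372 0.0032613  0.30000809] [ 3.14130112e+00 -1.25109653e-05 -3.09654772e+00] 0.03994831156176971
[219.75934057 379.64158751]
[ 89.51414253 296.39830435]
```

View pics/s1.png

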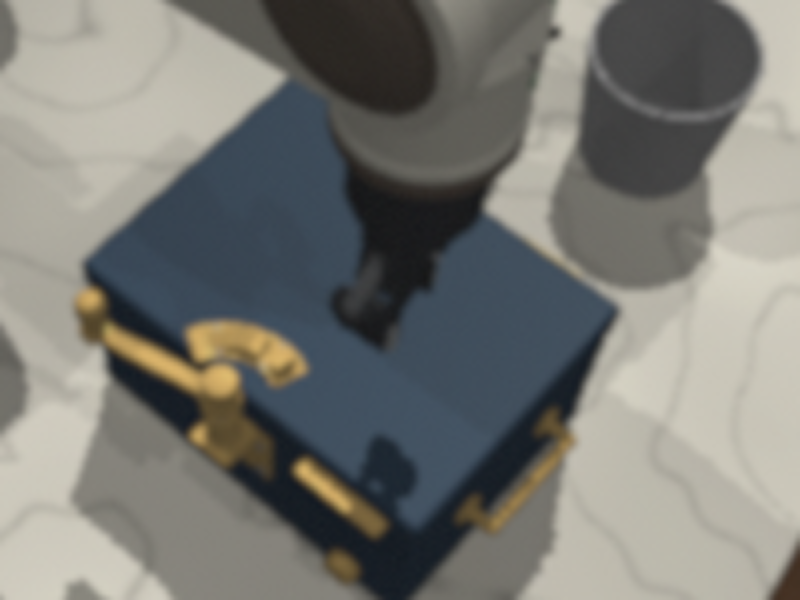

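Emit:
step_arm([
  [[0,0,0],[0.036,-0.014,0],0.47],
  [[0,0,0],[0.073,-0.028,0],0.47],
  [[0,0,0],[0.11,-0.042,0],0.47],
  [[0,0,0],[0.146,-0.056,0],0.47],
  [[0,0,0],[0.182,-0.07,0],0.47],
  [[0,0,0],[0.182,-0.07,0],0.47],
  [[0,0,0],[0.182,-0.07,0.015],0.47],
  [[0,0,0],[0.182,-0.07,0.03],0.47],
  [[0,0,0],[0.182,-0.07,0.04],0.47],
  [[0,0,0],[0.182,-0.07,0.05],0.47],
  [[0,0,0],[0.182,-0.07,0.06],0.47],
  [[0,0,0],[0.182,-0.07,0.07],0.47],
  [[0,0,0],[0.182,-0.07,0.078],0.47],
  [[0,0,0],[0.182,-0.07,0.078],0.47],
])

```text
clock: 5.73
position: [0.4721, -0.0748, 0.2204]
tcp_rot: [3.141, -0.002, -3.097]
ft_force: [0.6, -0.6, -0.0]
finger_gap: 0.0401
gripper_force: 0.0
```

Emit:
step_arm([
  [[0,0,4],[-0.0002,0.0068,0],0.47],
  [[0,0,8],[-0.001,0.0136,0],0.47],
  [[0,0,12],[-0.0021,0.0204,0],0.47],
  [[0,0,16],[-0.0038,0.027,0],0.47],
  [[0,0,20],[-0.0059,0.0335,0],0.47],
  [[0,0,24],[-0.0085,0.0399,0],0.47],
  [[0,0,28],[-0.0115,0.046,0],0.47],
  [[0,0,32],[-0.0149,0.0519,0],0.47],
  [[0,0,36],[-0.0187,0.0576,0],0.47],
  [[0,0,40],[-0.0229,0.063,0],0.47],
])

```text
clock: 6.57
position: [0.4929, -0.0108, 0.2227]
tcp_rot: [3.142, 0.001, 2.485]
ft_force: [-0.4, -0.3, 0.5]
finger_gap: 0.0403
gripper_force: 0.3
```

```bash
python3 - <<'E'
from h import *
import cv2
f=r.grab_frame("scene")[110:260,250:450];cv2.imwrite("pics/s2.png",cv2.resize(f,None,fx=4,fy=4,interpolation=cv2.INTER_CUBIC))
E
```

```text
(no output)
```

View pics/s2.png

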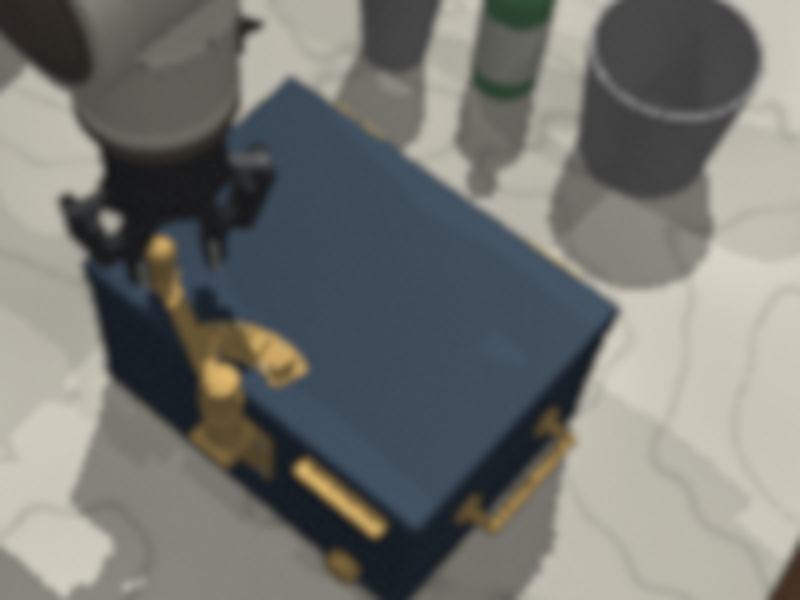

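Emit:
step_arm([
  [[0,0,3],[-0.0001,0.0051,0],0.47],
  [[0,0,6],[-0.0005,0.0102,0],0.47],
  [[0,0,9],[-0.0012,0.0153,0],0.47],
  [[0,0,12],[-0.0021,0.0204,0],0.47],
  [[0,0,15],[-0.0033,0.0254,0],0.47],
  [[0,0,18],[-0.0048,0.0303,0],0.47],
  [[0,0,21],[-0.0065,0.0351,0],0.47],
  [[0,0,24],[-0.0085,0.0399,0],0.47],
  [[0,0,27],[-0.0107,0.0445,0],0.47],
  [[0,0,30],[-0.0131,0.049,0],0.47],
  [[0,0,33],[-0.0158,0.0534,0],0.47],
  [[0,0,36],[-0.0187,0.0576,0],0.47],
  [[0,0,39],[-0.0218,0.0617,0],0.47],
  [[0,0,42],[-0.0252,0.0656,0],0.47],
  [[0,0,45],[-0.0287,0.0693,0],0.47],
  [[0,0,48],[-0.0324,0.0728,0],0.47],
])

```text
clock: 7.95
position: [0.5624, 0.0268, 0.2227]
tcp_rot: [-3.141, 0.0, 1.65]
ft_force: [-3.8, -0.8, 2.6]
finger_gap: 0.0404
gripper_force: 2.1
```

Emit:
step_arm([
  [[0,0,2],[-0.0001,0.0034,0],0.47],
  [[0,0,4],[-0.0002,0.0068,0],0.47],
  [[0,0,6],[-0.0005,0.0102,0],0.47],
  [[0,0,8],[-0.001,0.0136,0],0.47],
  [[0,0,10],[-0.0015,0.017,0],0.47],
  [[0,0,12],[-0.0021,0.0204,0],0.47],
  [[0,0,14],[-0.0029,0.0237,0],0.47],
  [[0,0,15],[-0.0033,0.0254,0],0.47],
])

```text
clock: 8.62
position: [0.5885, 0.0255, 0.2225]
tcp_rot: [3.142, 0.0, 1.388]
ft_force: [-2.3, 0.8, 1.4]
finger_gap: 0.04
gripper_force: 1.2
```

Emit:
step_arm([
  [[0,0,1],[0,0.0017,0],0.47],
  [[0,0,2],[-0.0001,0.0034,0],0.47],
  [[0,0,3],[-0.0001,0.0051,0],0.47],
  [[0,0,3],[-0.0001,0.0051,0],0.47],
])

```text
clock: 8.95
position: [0.5934, 0.0246, 0.2223]
tcp_rot: [3.141, 0.0, 1.335]
ft_force: [0.6, -0.5, 0.4]
finger_gap: 0.0403
gripper_force: 0.0
```

Emit:
step_arm([
  [[0,0,-3],[-0.0001,-0.0051,0],0.47],
  [[0,0,-6],[-0.0005,-0.0102,0],0.47],
  [[0,0,-6],[-0.0005,-0.0102,0],0.47],
])

```text
clock: 9.2
position: [0.5827, 0.0268, 0.2224]
tcp_rot: [3.141, -0.0, 1.444]
ft_force: [0.4, 1.0, 0.3]
finger_gap: 0.0406
gripper_force: 0.0
```

```bash
python3 - <<'E'
from h import *
import cv2
f=r.grab_frame("scene")[110:260,250:450];cv2.imwrite("pics/s3.png",cv2.resize(f,None,fx=4,fy=4,interpolation=cv2.INTER_CUBIC))
p=[.5873,.0566,1.4365]
for l in (1.4,1.57):
  for dz in (.0015,.008): print(l,dz,(proj("scene",chest(p,[-.128+.098*np.sin(l),.098*np.cos(l),.236+dz]))[0]-[250,110])*4)
E
```

```text
1.4 0.0015 [301.65845366 253.06797199]
1.4 0.008 [301.82530665 247.67186213]
1.57 0.0015 [322.45464749 266.28305066]
1.57 0.008 [322.75018703 260.94132064]
```

View pics/s3.png

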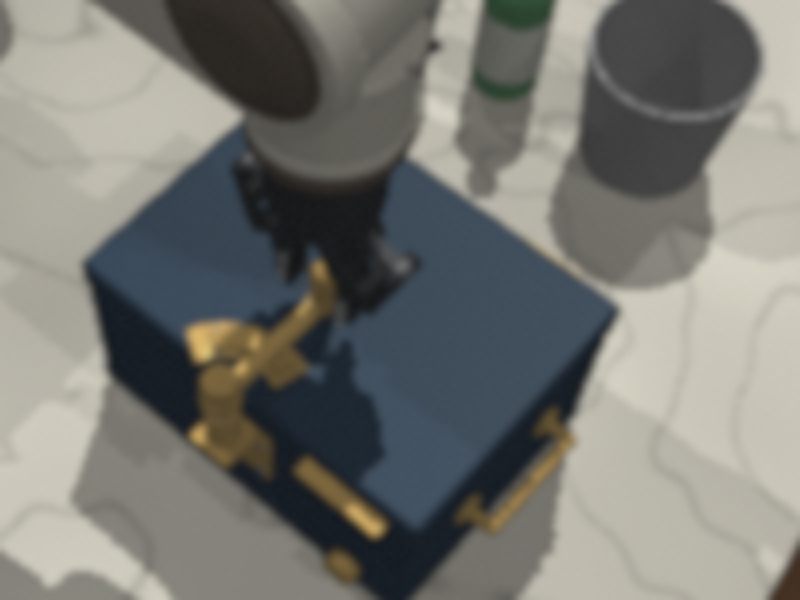

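The knob top sits at about (321, 266), which fits 1.57 rad with the handle dropped. Next I lift the gripper clear.

Emit:
step_arm([
  [[0,0,0],[0,0,-0.015],0.47],
  [[0,0,0],[0,0,-0.04],0.47],
  [[0,0,0],[0,0,-0.08],0.47],
  [[0,0,0],[0,0,-0.1],0.47],
  [[0,0,0],[0,0,-0.1],0.47],
  [[0,0,0],[0,0,-0.1],0.47],
])

```text
clock: 9.75
position: [0.5837, 0.0265, 0.3234]
tcp_rot: [3.139, -0.0, 1.439]
ft_force: [0.8, 0.0, -0.5]
finger_gap: 0.0397
gripper_force: 0.0
```

```bash
python3 - <<'E'
from h import *
import cv2
f=r.grab_frame("scene")[110:260,250:450];cv2.imwrite("pics/s4.png",cv2.resize(f,None,fx=4,fy=4,interpolation=cv2.INTER_CUBIC))
E
```

```text
(no output)
```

View pics/s4.png

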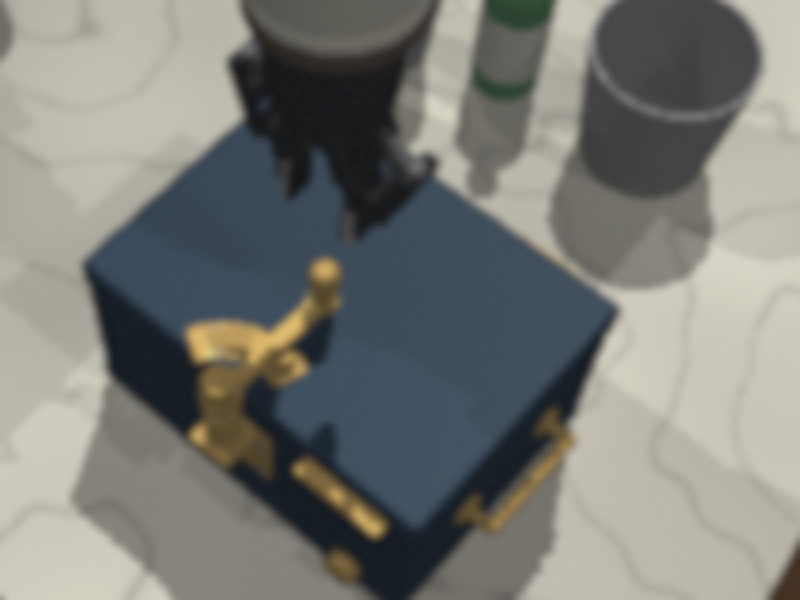

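The lid is shut. The knob top is at (325, 267), about 1.58 rad, and the hub is at its low height, so the nose is in the notch.

```bash
python3 -c "
from plant import r
print(r.finish_job())"
```

```text
the job is handed in; nothing more can be done
None
```

The ice chest lid is shut and the latch handle is over the wedge and in its notch at about 1.58 rad by camera; the gripper was lifted clear and the job handed in at about 10 s of the 45 s. The hand-in returned no verdict, and I took no final picture of the whole counter, but the gripper crossed well above the glasses and bottles and met no unexpected force.

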